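# Level the carton check scale

### The arm

A 6-joint arm with a two-finger parallel gripper is mounted at the origin on a cart in front of the work surface, level with it; the furniture and walls round the work are solid. World frame = base frame: x ahead of the robot, y to its left, z up, the work surface at z = 0. Lengths are in m, angles in degrees, forces in N, time in s.
With the tool pointing down it reaches from about 0.3 to 0.75 m from the base axis. Payload 8.5 kg.
Tool frame: the origin (TCP) lies between the finger pads; the fingertips stand 8 mm ahead of it and the grasp point (between the pads) lies 11 mm behind it; y points along the fingers, z is the direction in which the jaws open and shut, and the axes are right-handed (so a half turn about y gives the same grasp; the last joint's range is limited). The gripper opens to 85 mm and grips with 20 to 120 N. Pads are 22 mm wide; open, the fingers measure 114 mm over their backs; the gripper's body (76 mm by 85 mm) begins 54 mm behind the grasp point. The pads swing forward as they close: fully open they stand 13 mm farther back than shut.
Start: joints at [-80.289, 21.807, 74.336, -0, 83.858, -12.336], TCP at [0.206, -0.51, 0.239] pointing down, gripper open.
Joint ranges: [-178.18, 178.18], [-50.72, 133.34], [12.68, 142.11], [-81.47, 261.47], [9.98, 163.14], [-165.26, 165.26]. Speed limits (degrees/s): [136.94, 136.94, 180, 180, 180, 180].

### API

Orientations are given as a 3x3 rotation matrix whose columns are the frame's x, y, z axes.
In Python, from rig import env, get_image gives the robot as it stands.
- The arm moves only by the tool move_arm, never from a script. Its argument "targets" is one flat list of numbers, 6 for each row, row after row: the shift along the tool's x, y, z in mm, then the turn, a rotation vector about the tool's x, y, z in rad. A call has exactly 5 rows; each row shifts and turns the commanded pose from where the row before left it, along the tool's axes as they then stand; what a row does not reach is not made up. A row lasts 1/8 s, in which the tool goes at most 62.5 mm and 10.7 degrees, less where a joint would pass 70% of its speed; a pose out of reach is approached as far as the arm can. A call is refused whole if a number of a shift passes 62.5 or a number of a turn 0.188, either way. A call with a gripper value outside its range is refused whole. "hand" is the opening, from -1 (shut) to 1 (fully open), so that 0 is half open, set as the call begins (left out, the last holds). The fingers move at their own pace and stop on an object; "squeeze" is the grip in N (left out, the last holds). Time passes only in rows, so rows that do not move let the fingers close, or fill a call up. It gives the time, the measured TCP pose, the force and the opening at its end, in the units of the state.
- env.observe(): the state, without advancing time (a new reading comes with each control period).
- get_image(name): name is "scene" or "top" or "wrist"; returns a dict with "pixels" (400x640x3 uint8, red, green, blue), "z_map" (400x640 float32, m along the optical axis (not along the pixel's ray), 0 where there is no reading), "intrinsics" (3x3 intrinsics, pixels), "k1" (the pictures are not rectified: a ray, as slopes to the right and down, at radius r is drawn at 1 + k1 r^2 times it, then the intrinsics apply), "R" (3x3) and "t" (3): a world point X has camera coordinates R X + t; the wrist camera has in their place "mount" (4x4, takes a point from camera to tool coordinates, whose origin is the TCP and whose axes are the tool frame's). Camera axes: x right, y down, z forward; pixel columns grow to the right and rows downward; lengths in m; the calibration is good to about 2 mm. A picture is of the moment at which its call begins: read the wrist's pose just before it.
- env.close_job(): hands the job in, once; it reports no verdict.
The state is a dict: "time_s": time; "q": joint angles; "qvel": joint speeds; "joint_efforts": joint torques, N m; "position": TCP position; "tool_rot": TCP orientation; "ft_force": force on the tool from outside, world axes, zero at the start; "wrist_torque": the same for the moment, N m; "grip_width": finger opening in m.
Only numpy, scipy, OpenCV 4.12 (cv2) and the standard library are available. Lean on these libraries where they do the work, as an engineer would, in place of code of your own. Each camera call takes 0.05 s, during which the arm holds its last target.

### The job

The two-pan counter scale is comparing two supply cartons. Find out how much the lighter one falls short: take weights from the slanted rack and gently stand them upright on the floor of the higher pan until the beam is level. Put weights on that pan only, leave those you do not need in their rack slots, and leave the cartons where they lie.

Things in the scene. Friction and masses are not known exactly. Their poses are not given: they have to be found in the camera images.
- weight_50_center (a point): centre (half-way up) of the 50 g weight: steel cylinder 30 mm in diameter, 46 mm tall in all, with a yellow band and a narrower yellow knob; the lower 34 mm is the plain cylinder, the place to grip. Own z = its axis, towards the knob. At the start it leans 28 degrees in a slot of the rack, knob towards the rack's -x (the robot's left); which slot varies.
- weight_100_center (a point): centre (half-way up) of the 100 g weight: steel cylinder 30 mm in diameter, 58 mm tall in all, with a blue band and a narrower blue knob; the lower 46 mm is the plain cylinder, the place to grip. Own z = its axis, towards the knob. At the start it leans 28 degrees in a slot of the rack, knob towards the rack's -x (the robot's left); which slot varies.
- weight_200_center (a point): centre (half-way up) of the 200 g weight: steel cylinder 30 mm in diameter, 76 mm tall in all, with a red band and a narrower red knob; the lower 64 mm is the plain cylinder, the place to grip. Own z = its axis, towards the knob. At the start it leans 28 degrees in a slot of the rack, knob towards the rack's -x (the robot's left); which slot varies.
- rack: blue slanted rack, fixed, base 70 x 200 mm, origin under its centre. Three slots at y = -70, 0, 70 mm: 40 mm square floors tilted 28 degrees (middle at x = 0, z = 22 mm), with a 5 mm high edging and on the -x side a 14 mm wide, 36 mm high back rest. A weight stands square on the floor, so leans to -x, and comes out along its own axis; the sides are open above the edging.
- scale_beam (a joint): beam of the two-pan scale: 0 = level (red needle on the long green stroke of the dial between the pans), positive when the left pan is higher (right load heavier). Sprung: 0.03 rad, 2 mm at each pan and one dial stroke per 50 g of difference; settles in about 1 s. The cartons differ by 150 or 300 g. Where on a pan a load stands makes no difference.
- pan_left_top (a point): centre of the left (+y) pan's floor, upper side. Steel tray 200 mm along x (away from the robot) by 140 mm along y, rim 4 mm high; always horizontal, moves only up and down, 85 mm above the worktop when level. Its carton lies on the far half (from x = -4 mm outwards); the near half is free. Soft: gives way 1 mm per 0.25 N.
- pan_right_top (a point): centre of the right (-y) pan's floor, upper side. Steel tray 200 mm along x (away from the robot) by 140 mm along y, rim 4 mm high; always horizontal, moves only up and down, 85 mm above the worktop when level. Its carton lies on the far half (from x = -4 mm outwards); the near half is free. Soft: gives way 1 mm per 0.25 N.
- carton_small_center (a point): centre (half-way up) of the white folding carton with a purple printed end, 53 x 88 x 30 mm, lying flat; it is on a pan or on the grey waiting shelf behind the pans (which one varies). x, y along the sizes in that order.
- carton_long_center (a point): centre (half-way up) of the white folding carton with a green printed end, 56 x 100 x 36 mm, lying flat; it is on a pan or on the grey waiting shelf behind the pans (which one varies). x, y along the sizes in that order.
- carton_wide_center (a point): centre (half-way up) of the wide white folding carton with pale blue waves, 97 x 88 x 33 mm, lying flat; it is on a pan or on the grey waiting shelf behind the pans (which one varies). x, y along the sizes in that order.

How it is judged (in metres and radians):
At the end, for the whole second after the job is handed in: Beam within 0.013 rad of level (about 20 g) and still; every weight either stands upright (within 0.15 rad) on the floor of one and the same pan or is in its rack slot (within 20 mm of its start) (value of joint scale_beam between -0.013 and 0.013 rad and velocity of joint scale_beam between -0.05 and 0.05 rad/s and ((((x of weight_50_center in the frame of pan_left_top between -0.09 and 0.09 m and y of weight_50_center in the frame of pan_left_top between -0.065 and 0.065 m and z of weight_50_center in the frame of pan_left_top between 0.015 and 0.031 m and angle between weight_50_center's own z axis and vertical below 0.15 rad) or distance of weight_50_center from where it was at the start of the episode below 0.02 m) and ((x of weight_100_center in the frame of pan_left_top between -0.09 and 0.09 m and y of weight_100_center in the frame of pan_left_top between -0.065 and 0.065 m and z of weight_100_center in the frame of pan_left_top between 0.021 and 0.037 m and angle between weight_100_center's own z axis and vertical below 0.15 rad) or distance of weight_100_center from where it was at the start of the episode below 0.02 m) and ((x of weight_200_center in the frame of pan_left_top between -0.09 and 0.09 m and y of weight_200_center in the frame of pan_left_top between -0.065 and 0.065 m and z of weight_200_center in the frame of pan_left_top between 0.03 and 0.046 m and angle between weight_200_center's own z axis and vertical below 0.15 rad) or distance of weight_200_center from where it was at the start of the episode below 0.02 m)) or (((x of weight_50_center in the frame of pan_right_top between -0.09 and 0.09 m and y of weight_50_center in the frame of pan_right_top between -0.065 and 0.065 m and z of weight_50_center in the frame of pan_right_top between 0.015 and 0.031 m and angle between weight_50_center's own z axis and vertical below 0.15 rad) or distance of weight_50_center from where it was at the start of the episode below 0.02 m) and ((x of weight_100_center in the frame of pan_right_top between -0.09 and 0.09 m and y of weight_100_center in the frame of pan_right_top between -0.065 and 0.065 m and z of weight_100_center in the frame of pan_right_top between 0.021 and 0.037 m and angle between weight_100_center's own z axis and vertical below 0.15 rad) or distance of weight_100_center from where it was at the start of the episode below 0.02 m) and ((x of weight_200_center in the frame of pan_right_top between -0.09 and 0.09 m and y of weight_200_center in the frame of pan_right_top between -0.065 and 0.065 m and z of weight_200_center in the frame of pan_right_top between 0.03 and 0.046 m and angle between weight_200_center's own z axis and vertical below 0.15 rad) or distance of weight_200_center from where it was at the start of the episode below 0.02 m)))); the robot touches nothing.
It fails at once if the carton small is shifted or lifted (more than 30 mm from its start, the scale's own rise and fall of at most 12 mm included) (distance of carton_small_center from where it was at the start of the episode above 0.03 m).
It fails at once if the carton long is shifted or lifted (more than 30 mm from its start, the scale's own rise and fall of at most 12 mm included) (distance of carton_long_center from where it was at the start of the episode above 0.03 m).
It fails at once if the carton wide is shifted or lifted (more than 30 mm from its start, the scale's own rise and fall of at most 12 mm included) (distance of carton_wide_center from where it was at the start of the episode above 0.03 m).
It fails at once if a weight is dropped or slammed on the scale (beam faster than 1.5 rad/s) (velocity of joint scale_beam above 1.5 rad/s or velocity of joint scale_beam below -1.5 rad/s).
It also fails if it takes over 61 s, if anything falls off the work surface, if the arm or the gripper's body presses on something with over 40 N, if the wrist force passes 120 N, or if a joint passes its speed limit or range.

## Working session

There is one attempt and no reset: what is moved stays moved. The work goes in short steps, Python scripts to look and compute and a tool call to move; the robot and the scene stay as the last step left them, time stands still between calls to the robot, and variables do not carry over. Pictures are saved under pics/ and viewed, and the job is handed in when it is done.

Besides the shell and the picture viewer there is one more tool, called after "Call:" as name(argument=value, ...), one argument or row to a line, values as JSON. move_arm: Moves the arm, as the interface text tells. Its arguments: {"type":"object","properties":{"targets":{"type":"array"},"hand":{"type":"number"},"squeeze":{"type":"number"}},"required":["targets"]}

```bash
ls; mkdir -p pics; cat > h.py <<'E'
from rig import env,get_image
import numpy as np,cv2,pickle
def snap(n,tag):
    s=env.observe(); im=get_image(n); im['state']=s
    pickle.dump(im,open(f'pics/{tag}.pkl','wb')); cv2.imwrite(f'pics/{tag}.png',im['pixels'][:,:,::-1]); return im
def load(tag): return pickle.load(open(f'pics/{tag}.pkl','rb'))
def ext(im):
    if 'mount' in im:
        s=im['state'];T=np.eye(4);T[:3,:3]=np.array(s['tool_rot']);T[:3,3]=s['position']
        M=np.linalg.inv(T@np.array(im['mount']));return M[:3,:3],M[:3,3]
    return np.array(im['R']),np.array(im['t'])
def slopes(im,uv):
    K=np.array(im['intrinsics']);uv=np.atleast_2d(uv).astype(float)
    d=np.c_[(uv[:,0]-K[0,2])/K[0,0],(uv[:,1]-K[1,2])/K[1,1]];p=d.copy()
    for _ in range(20): p=d/(1+im['k1']*(p**2).sum(1,keepdims=True))
    return p
def rays(im,uv):
    p=slopes(im,uv);R,t=ext(im);D=np.c_[p,np.ones(len(p))]@R;return -R.T@t,D
def onplane(im,uv,z):
    o,D=rays(im,uv);return o+D*((z-o[2])/D[:,2])[:,None]
def depthpts(im,uv):
    uv=np.atleast_2d(uv);o,D=rays(im,uv);zz=im['z_map'][uv[:,1].astype(int),uv[:,0].astype(int)];return o+D*zz[:,None]
def proj(im,X):
    R,t=ext(im);c=np.atleast_2d(X)@R.T+t;p=c[:,:2]/c[:,2:];p=p*(1+im['k1']*(p**2).sum(1,keepdims=True));K=np.array(im['intrinsics']);return p*[K[0,0],K[1,1]]+[K[0,2],K[1,2]]
E
python3 - <<'E'
from h import *
s=env.observe();print({k:np.round(v,4).tolist() for k,v in s.items()})
for n in['scene','top','wrist']:
    im=snap(n,n+'0');R,t=ext(im);print(n,-R.T@t,R[2],im['k1'],im['intrinsics'])
E
```

```text
pics
{'time_s': 0.0, 'q': [-80.2881, 21.8434, 74.3872, -0.001, 83.8593, -12.3354], 'qvel': [0.0953, 0.0458, -0.0613, 0.0485, -0.0577, 0.0101], 'joint_efforts': [0.0019, -44.8465, -23.1279, -0.0001, 0.0047, 0.0], 'position': [0.2064, -0.5095, 0.2387], 'tool_rot': [[-0.9269, -0.0003, 0.3754], [-0.3754, 0.0015, -0.9269], [-0.0003, -1.0, -0.0015]], 'ft_force': [0.2218, 0.426, 0.2339], 'wrist_torque': [0.0361, 0.0138, -0.0148], 'grip_width': 0.0854}
scene [-0.26247083  0.81028784  0.73437254] [ 0.60921577 -0.64494732 -0.46140991] -0.10769098309284929 [[519.52329095   0.         319.97213903]
 [  0.         519.52329095 194.2988888 ]
 [  0.           0.           1.        ]]
top [ 0.42278881 -0.04540684  1.08827549] [ 0.1339395  -0.02382601 -0.99070305] 0.05059901812221816 [[480.86972687   0.         323.56426964]
 [  0.         480.86972687 198.11881848]
 [  0.           0.           1.        ]]
wrist [ 0.27847073 -0.4798548   0.37348017] [-0.28051785 -0.11074458 -0.95343871] -0.06750246035467529 [[331.27768008   0.         318.67046852]
 [  0.         331.27768008 196.60647482]
 [  0.           0.           1.        ]]
```

View pics/scene0.png

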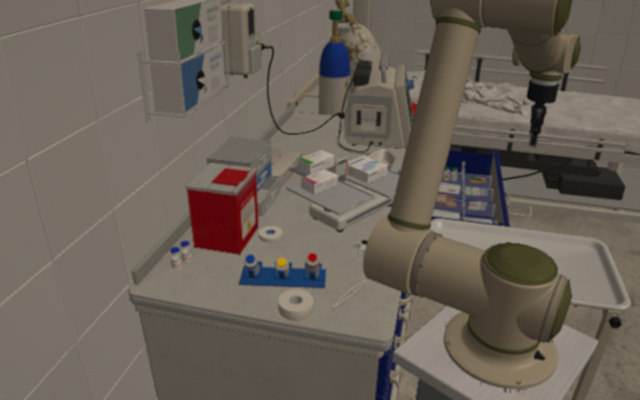

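View pics/top0.png

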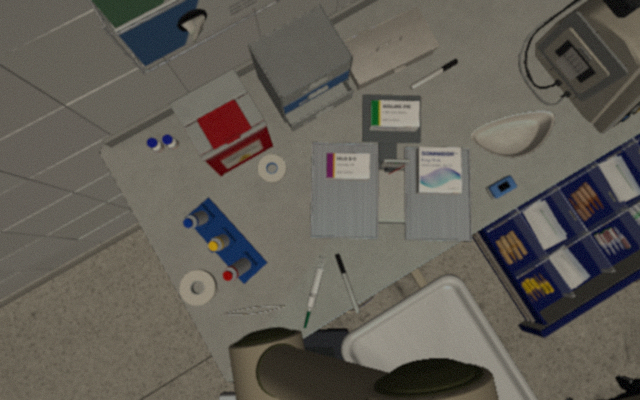

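View pics/wrist0.png

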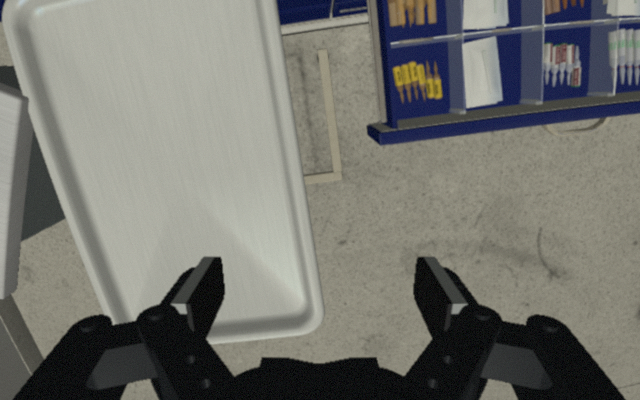

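Top view: left pan around (345,190) with the purple carton, right pan around (437,193) with the wide carton. The rack is at about (225,240), with knobs blue (188,222), yellow (214,244) and red (229,275). Next I measure the pan heights, rack and knobs.

```bash
cat > m1.py <<'E'
from h import *
im=load('top0');px=im['pixels']
hsv=cv2.cvtColor(px,cv2.COLOR_RGB2HSV)
def comp(mask,roi,name):
    m=np.zeros(mask.shape,np.uint8);x0,y0,x1,y1=roi;m[y0:y1,x0:x1]=mask[y0:y1,x0:x1]
    n,l,st,c=cv2.connectedComponentsWithStats(m)
    if n<2: print(name,'none');return None
    i=1+np.argmax(st[1:,4]);ys,xs=np.where(l==i);uv=np.c_[xs,ys];P=depthpts(im,uv)
    print(name,st[i,4],c[i].round(1),'med',np.median(P,0).round(4),'zpct',np.percentile(P[:,2],[5,50,95]).round(4));return uv,P
H,S,V=[hsv[:,:,i].astype(int) for i in range(3)]
roi=(165,185,285,300)
comp(((H>18)&(H<35)&(S>120)&(V>80)).astype(np.uint8),roi,'yellow')
comp((((H<8)|(H>170))&(S>150)&(V>70)).astype(np.uint8),(210,250,260,300),'red')
uv,P=comp(((H>95)&(H<125)&(S>120)).astype(np.uint8),roi,'blue')
# rack base-ish: low points
lo=P[P[:,2]<0.06]
r=cv2.minAreaRect(lo[:,:2].astype(np.float32)*1000);print(r)
for n,(x0,y0,x1,y1) in dict(L=(318,195,372,235),R=(408,200,464,235),tabl=(280,100,300,110)).items():
    g=np.mgrid[x0:x1:2,y0:y1:2].reshape(2,-1).T;Q=depthpts(im,g);Q=Q[im['z_map'][g[:,1],g[:,0]]>0];print(n,np.median(Q,0).round(4),Q[:,2].std())
b=cv2.resize(px[180:300,160:290,::-1],None,fx=6,fy=5,interpolation=cv2.INTER_CUBIC);cv2.imwrite('pics/c1.png',b[:600,:800])
b=cv2.resize(px[130:250,300:480,::-1],None,fx=4.4,fy=4.4,interpolation=cv2.INTER_CUBIC);cv2.imwrite('pics/c2.png',b)
E
python3 m1.py
```

```text
yellow 79 [212.6 245.6] med [0.4643 0.1648 0.0636] zpct [0.0484 0.0636 0.068 ]
red 70 [227.1 275.3] med [0.4022 0.1292 0.0907] zpct [0.0851 0.0907 0.0953]
blue 1875 [228.6 239.2] med [0.4806 0.1401 0.0076] zpct [0.0038 0.0076 0.0348]
((478.690185546875, 148.25189208984375), (197.01675415039062, 67.30682373046875), 41.38585662841797)
L [ 0.5242 -0.111   0.0976] 0.0017819667881071857
R [ 0.5165 -0.3056  0.0744] 0.0018958929990245607
tabl [0.758  0.0009 0.103 ] 0.029552023398164005
```

```bash
python3 - <<'E'
from h import *
px=load('scene0')['pixels']
cv2.imwrite('pics/c3.png',cv2.resize(px[140:320,230:410,::-1],None,fx=3.3,fy=3.3,interpolation=cv2.INTER_CUBIC))
E
```

```text
(no output)
```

View pics/c1.png

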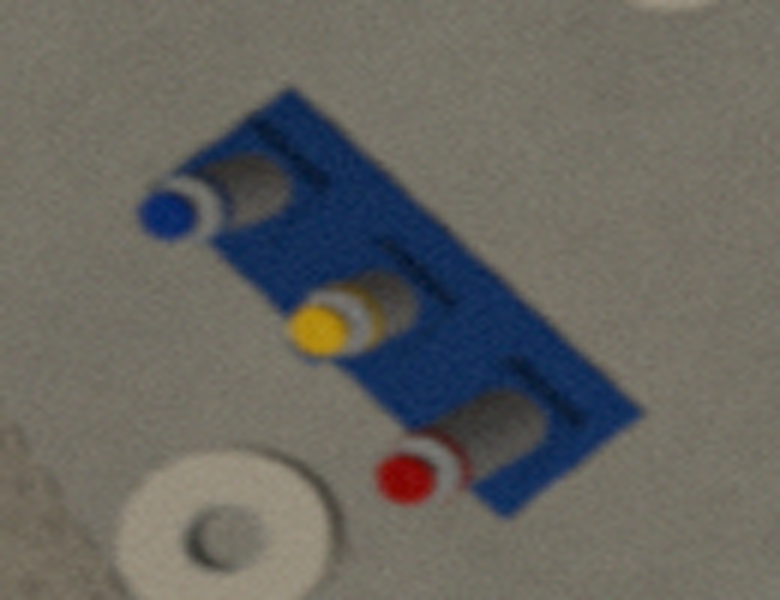

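View pics/c2.png

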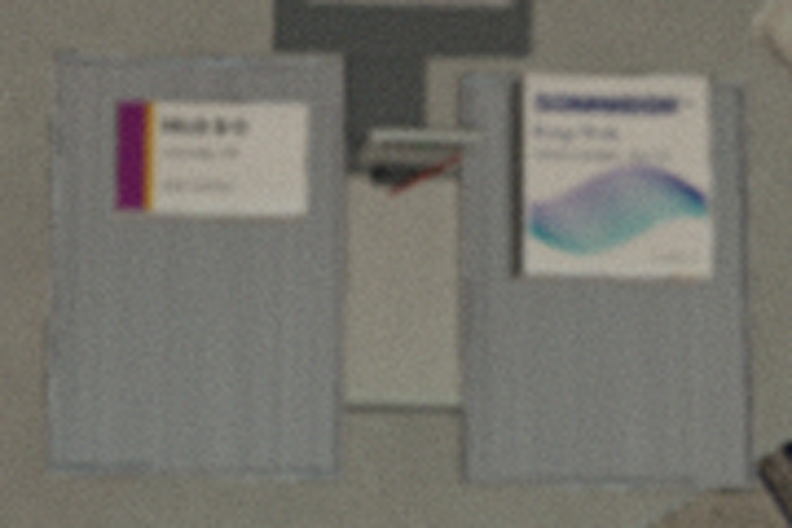

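View pics/c3.png

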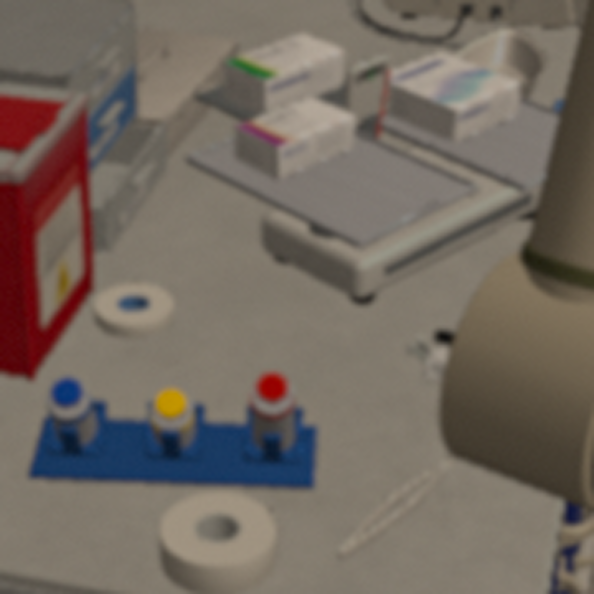

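The left pan floor is at about 97.6 mm and the right at about 74.4 mm. That is ±11.6 mm, so the shortfall is 300 g: 200 g + 100 g go on the left pan. Next I check the rack pose and obstacles, and write a planner helper.

```bash
cat > plan.py <<'E'
from h import *
from scipy.spatial.transform import Rotation as Ro
def plan(p1,R1,n,p0=None,R0=None,ret=False):
    s=env.observe()
    if p0 is None: p0,R0=np.array(s['position']),np.array(s['tool_rot'])
    p,R=p0.copy(),R0.copy();rows=[]
    for k in range(n):
        rv=Ro.from_matrix(R.T@R1).as_rotvec()/(n-k); sh=R.T@((p1-p)/(n-k))*1000
        sh=np.round(sh,1);rv=np.round(rv,3);rows.append(np.r_[sh,rv])
        p=p+R@sh/1000;R=R@Ro.from_rotvec(rv).as_matrix()
    for i in range(0,n,5): print([[float(v) for v in r] for r in rows[i:i+5]])
    print('end',p.round(4),'max shift',np.abs([r[:3] for r in rows]).max(),'turn deg',np.rad2deg(max(np.linalg.norm(r[3:]) for r in rows)).round(1))
    return p,R
# rack geometry
C=np.array([0.4787,0.1483,0.0]);yaw=np.deg2rad(41.4-90)
xr=np.array([np.cos(yaw),np.sin(yaw),0]);yr=np.array([-np.sin(yaw),np.cos(yaw),0]);zr=np.array([0,0,1.])
ax=np.cos(np.deg2rad(28))*zr-np.sin(np.deg2rad(28))*xr
base=lambda y:C+yr*y+zr*0.022
def Rtool(zdir,ydir):
    y=ydir/np.linalg.norm(ydir);z=zdir-y*(zdir@y);z/=np.linalg.norm(z);return np.c_[np.cross(y,z),y,z]
E
python3 - <<'E'
from plan import *
im=load('top0')
for n,y,L in(('100',.07,.058),('50',0,.046),('200',-.07,.076)):
    print(n,'knobtop',(base(y)+ax*L).round(4),proj(im,base(y)+ax*(L-0.003)).round(1),proj(load('scene0'),base(y)+ax*(L-.003)).round(1))
g=np.mgrid[150:460:1,80:300:1].reshape(2,-1).T;P=depthpts(im,g);z=im['z_map'][g[:,1],g[:,0]]
ok=(z>0)
for nm,(x0,x1,y0,y1) in dict(bin=(.5,.8,.02,.35),tape=(.33,.47,.13,.25)).items():
    m=ok&(P[:,0]>x0)&(P[:,0]<x1)&(P[:,1]>y0)&(P[:,1]<y1)&(P[:,2]>.06)
    if m.sum(): print(nm,m.sum(),P[m].min(0).round(3),P[m].max(0).round(3))
Q=P[ok]
for zz,(a,b) in dict(L=(.090,.106),R=(.066,.082)).items():
    lim=(Q[:,1]>-.23)if zz=='L' else (Q[:,1]<-.23)
    m=lim&(Q[:,2]>a)&(Q[:,2]<b)&(Q[:,0]>.38)&(Q[:,0]<.7)&(Q[:,1]<-.02)&(Q[:,1]>-.42)
    print(zz,np.percentile(Q[m],[1,50,99],axis=0).round(3).tolist())
for tag in('top0',):
  for X in([.6,.15,.2],[.55,.1,.0]): print(proj(im,X))
E
```

```text
100 knobtop [0.5132 0.215  0.0732] [[188.8 221.6]] [[250.  256.7]]
50 knobtop [0.4644 0.1645 0.0626] [[213.8 244.7]] [[281.4 260.4]]
200 knobtop [0.4026 0.1288 0.0891] [[228.2 274.3]] [[312.  255.3]]
bin 6322 [0.501 0.02  0.06 ] [0.8   0.305 0.191]
tape 102 [0.392 0.13  0.06 ] [0.469 0.173 0.095]
L [[0.475, -0.182, 0.093], [0.553, -0.11, 0.098], [0.671, -0.043, 0.104]]
R [[0.468, -0.357, 0.07], [0.526, -0.287, 0.074], [0.664, -0.242, 0.08]]
[[206.83619801 169.17373615]]
[[248.05551651 207.74813352]]
```

```bash
python3 - <<'E'
from plan import *
im=load('top0')
g=np.mgrid[100:300:1,60:300:1].reshape(2,-1).T;P=depthpts(im,g);z=im['z_map'][g[:,1],g[:,0]]
m=(z>0)&(P[:,2]>.08)&(P[:,0]<.75)
P=P[m]; rel=P-C
X=rel@xr;Y=rel@yr
for y0 in(.03,.06,.09,.12,.15,.2):
    k=(Y>y0)&(Y<y0+.03);
    print(y0,k.sum(),[ (X[k].min().round(3),X[k].max().round(3),P[k][:,2].max().round(3)) if k.sum() else None])
k=P[:,2]>.12
print(cv2.minAreaRect((P[k&(P[:,1]>.04)&(P[:,0]>.5)][:,:2]*1000).astype(np.float32)))
# left pan corners from edges: medians of boundary
# grasp hover 100
a=yr
for nm,y,h in(('200',-.07,.042),('100',.07,.030)):
    gp=base(y)+ax*h
    for zd in(yr,-yr):
        R=Rtool(zd,-ax);print(nm,'grasp tcp',(gp-ax*.011).round(4),R[:,0].round(2),R[:,2].round(2))
E
```

```text
0.03 0 [None]
0.06 30 [(np.float64(-0.025), np.float64(0.221), np.float64(0.181))]
0.09 1662 [(np.float64(0.084), np.float64(0.282), np.float64(0.191))]
0.12 1139 [(np.float64(0.085), np.float64(0.235), np.float64(0.191))]
0.15 1008 [(np.float64(0.09), np.float64(0.234), np.float64(0.19))]
0.2 624 [(np.float64(0.1), np.float64(0.179), np.float64(0.408))]
((685.7314453125, 212.74331665039062), (341.6115417480469, 128.56394958496094), 89.97257995605469)
200 grasp tcp [0.4166 0.1129 0.0494] [ 0.58 -0.66  0.47] [ 0.75  0.66 -0.  ]
200 grasp tcp [0.4166 0.1129 0.0494] [-0.58  0.66 -0.47] [-0.75 -0.66  0.  ]
100 grasp tcp [0.5253 0.2013 0.0388] [ 0.58 -0.66  0.47] [ 0.75  0.66 -0.  ]
100 grasp tcp [0.5253 0.2013 0.0388] [-0.58  0.66 -0.47] [-0.75 -0.66  0.  ]
```

```bash
python3 - <<'E'
from plan import *
s=env.observe();R0=np.array(s['tool_rot'])
Rh=Rtool(yr,-ax)
Rup=Rtool(yr,-zr)
Rm=Ro.from_euler('z',52,degrees=True).as_matrix()@R0
p,R=plan(np.array([.36,-.2,.24]),Rm,10)
p,R=plan(base(-.07)+ax*(.042-.011+.10),Rh,10,p,R)
E
```

```text
[[-25.9, -0.1, -22.9, -0.0, -0.091, -0.0], [-27.8, -0.1, -20.5, -0.0, -0.091, -0.0], [-29.6, -0.1, -17.9, -0.0, -0.091, -0.0], [-31.1, -0.1, -15.1, -0.0, -0.091, -0.0], [-32.3, -0.1, -12.2, -0.0, -0.091, -0.0]]
[[-33.3, -0.1, -9.2, -0.0, -0.091, -0.0], [-34.0, -0.1, -6.2, -0.0, -0.09, -0.0], [-34.4, -0.0, -3.1, -0.0, -0.091, -0.0], [-34.6, -0.1, 0.0, -0.0, -0.09, -0.0], [-34.4, -0.0, 3.2, -0.001, -0.091, -0.001]]
end [ 0.36 -0.2   0.24] max shift 34.6 turn deg 5.2
[[-34.2, 10.2, -7.1, 0.025, -0.098, -0.045], [-35.1, 8.5, -3.9, 0.025, -0.098, -0.045], [-35.7, 6.9, -0.6, 0.024, -0.098, -0.045], [-35.9, 5.3, 2.7, 0.025, -0.098, -0.045], [-35.7, 3.8, 6.1, 0.025, -0.098, -0.045]]
[[-35.0, 2.4, 9.5, 0.024, -0.098, -0.044], [-34.0, 1.2, 12.9, 0.025, -0.098, -0.045], [-32.6, 0.0, 16.1, 0.024, -0.098, -0.044], [-30.9, -0.9, 19.2, 0.025, -0.098, -0.045], [-28.8, -1.8, 22.2, 0.024, -0.098, -0.044]]
end [0.3855 0.1482 0.1377] max shift 35.9 turn deg 6.3
```

Call:
move_arm(
  targets=[-26, 0, -23, 0, -0.091, 0, -28, 0, -20.5, 0, -0.091, 0, -29.5, 0, -18, 0, -0.091, 0, -31, 0, -15, 0, -0.091, 0, -32.5, 0, -12, 0, -0.091, 0],
  hand=0.2,
  squeeze=40,
)

```text
time_s: 0.78
position: [0.284, -0.3537, 0.2392]
tool_rot: [[-0.665, -0.0, 0.746], [-0.746, 0.0, -0.665], [-0.0, -1.0, -0.0]]
ft_force: [0.2, -0.1, -0.2]
grip_width: 0.051
```

Call:
move_arm(
  targets=[-33.5, 0, -9, 0, -0.091, 0, -34, 0, -6, 0, -0.09, 0, -34.5, 0, -3, 0, -0.091, 0, -34.5, 0, 0, 0, -0.09, 0, -34.5, 0, 3, 0, -0.091, 0],
)

```text
time_s: 1.4
position: [0.3611, -0.1989, 0.2392]
tool_rot: [[-0.272, -0.0, 0.962], [-0.962, 0.0, -0.272], [-0.0, -1.0, -0.0]]
ft_force: [-0.5, -0.9, -0.1]
grip_width: 0.0513
```

Call:
move_arm(
  targets=[-34, 10, -7, 0.025, -0.098, -0.045, -35, 8.5, -4, 0.025, -0.098, -0.045, -35.5, 7, -0.5, 0.024, -0.098, -0.045, -36, 5, 2.5, 0.025, -0.098, -0.045, -35.5, 4, 6, 0.025, -0.098, -0.045],
)

```text
time_s: 2.02
position: [0.3733, -0.0255, 0.1882]
tool_rot: [[0.202, 0.116, 0.973], [-0.948, -0.225, 0.224], [0.245, -0.967, 0.065]]
ft_force: [0.5, -0.7, 0.2]
grip_width: 0.0511
```

Call:
move_arm(
  targets=[-35, 2.5, 9.5, 0.024, -0.098, -0.044, -34, 1, 13, 0.025, -0.098, -0.045, -32.5, 0, 16, 0.024, -0.098, -0.044, -31, -1, 19, 0.025, -0.098, -0.045, -29, -2, 22, 0.024, -0.098, -0.044],
)

```text
time_s: 2.65
position: [0.3856, 0.1488, 0.1371]
tool_rot: [[0.586, 0.313, 0.748], [-0.659, -0.353, 0.664], [0.472, -0.882, 0.0]]
ft_force: [-0.0, -0.1, 0.6]
grip_width: 0.0512
```

```bash
python3 - <<'E'
from plan import *
s=env.observe();print({k:np.round(s[k],3).tolist() for k in('time_s','q','position','grip_width')})
im=snap('wrist','wrist1')
for n,y,L in(('100',.07,.058),('50',0,.046),('200',-.07,.076)):
    print(n,proj(im,base(y)+ax*L).round(1),proj(im,base(y)).round(1))
E
```

```text
{'time_s': 2.65, 'q': [19.972, 15.856, 110.182, -35.673, 48.74, 1.101], 'position': [0.386, 0.149, 0.137], 'grip_width': 0.051}
100 [[520.1 214.5]] [[481.3 190.4]]
50 [[415.4 208.6]] [[400.1 190.1]]
200 [[316.2 224.9]] [[316.7 189.9]]
```

View pics/wrist1.png

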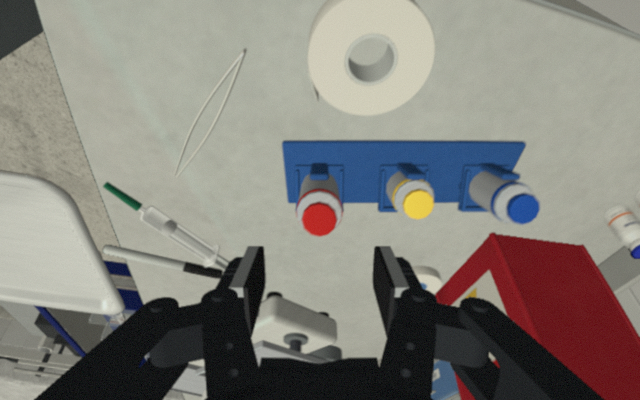

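The picture shows the red knob at (319,219), yellow at (418,205) and blue at (522,208). Each is within 3–6 px of the prediction. I use the wrist depth to refine.

```bash
cat > knob.py <<'E'
from plan import *
def knobs(tag):
    im=load(tag);hsv=cv2.cvtColor(im['pixels'],cv2.COLOR_RGB2HSV);H,S,V=[hsv[:,:,i].astype(int) for i in range(3)]
    red=((H<8)|(H>172))&(S>180)&(V>90);yel=(H>18)&(H<35)&(S>150)&(V>90);blu=(H>100)&(H<125)&(S>120)
    for n,y,L,m in(('100',.07,.058,blu),('50',0,.046,yel),('200',-.07,.076,red)):
        q=proj(im,base(y)+ax*(L))[0];w=np.zeros(m.shape,np.uint8);u,v=q.astype(int)
        if not(0<=u<640 and 0<=v<400): continue
        w[max(v-28,0):v+28,max(u-28,0):u+28]=1;mm=(m&(w>0)).astype(np.uint8)
        nn,l,st,c=cv2.connectedComponentsWithStats(mm)
        if nn<2: print(n,'none');continue
        i=1+np.argmax(st[1:,4]);ys,xs=np.where(l==i);uv=np.c_[xs,ys];P=depthpts(im,uv)
        h=(P-base(y))@ax;k=h>np.percentile(h,60)-.004
        (cx,cy),r=cv2.minEnclosingCircle(uv[np.abs(h-L)<.005].astype(np.float32)) if (np.abs(h-L)<.005).sum()>5 else ((0,0),0)
        o,D=rays(im,np.array([[cx,cy]]));b=base(y)+ax*L;t=((b-o)@ax)/(D[0]@ax);X=o+D[0]*t
        e=X-b;print(n,'area',st[i,4],'hmed',np.median(h[k]).round(4),'circ',round(cx,1),round(cy,1),round(r,1),'pred',q.round(1),'err rack y',(e@yr*1000).round(2),'perp x',(e@np.cross(yr,ax)*1000).round(2))
E
python3 -c "
from knob import *
knobs('wrist1')"
```

```text
100 area 697 hmed 0.0594 circ 522.7 208.4 15.4 pred [520.1 214.5] err rack y 1.05 perp x -4.41
50 area 632 hmed 0.0471 circ 417.8 203.7 14.4 pred [415.4 208.6] err rack y 1.35 perp x -3.66
200 area 785 hmed 0.077 circ 319.0 219.0 16.1 pred [316.2 224.9] err rack y 1.71 perp x -3.89
```

```bash
sed -i 's/^xr=np.array.*/&\nC=C-0.004*xr+0.0013*yr/' plan.py; python3 - <<'E'
from knob import *
knobs('wrist1')
plan(base(-.07)+ax*(.042-.011),Rtool(yr,-ax),5)
E
```

```text
100 area 697 hmed 0.0575 circ 522.7 208.4 15.4 pred [524.4 210.6] err rack y -1.52 perp x -1.54
50 area 632 hmed 0.0452 circ 417.8 203.7 14.4 pred [418.4 204.8] err rack y -0.55 perp x -0.77
200 area 785 hmed 0.0751 circ 319.0 219.0 16.1 pred [318.3 220.7] err rack y 0.41 perp x -1.1
[[-0.1, 19.6, -0.2, -0.001, 0.002, 0.001], [-0.1, 19.5, -0.1, -0.001, 0.002, 0.0], [-0.1, 19.6, -0.1, -0.0, 0.002, 0.001], [-0.0, 19.5, -0.1, -0.001, 0.002, 0.0], [-0.1, 19.6, -0.1, -0.0, 0.001, 0.001]]
end [0.4149 0.1168 0.0493] max shift 19.6 turn deg 0.1
```

Call:
move_arm(
  targets=[-0.2, 19.5, 0, 0, 0.002, 0, -0.2, 19.5, 0, 0, 0.002, 0, -0.2, 19.5, 0, 0, 0.002, 0, -0.2, 19.5, 0, 0, 0.002, 0, -0.2, 19.5, 0, 0, 0, 0],
)

```text
time_s: 3.32
position: [0.4156, 0.1136, 0.0503]
tool_rot: [[0.578, 0.311, 0.755], [-0.667, -0.352, 0.656], [0.47, -0.883, 0.004]]
ft_force: [0.1, 0.4, 0.2]
grip_width: 0.051
```

Call:
move_arm(
  targets=[0, 0, 0, 0, 0, 0, 0, 0, 0, 0, 0, 0, 0, 0, 0, 0, 0, 0, 0, 0, 0, 0, 0, 0, 0, 0, 0, 0, 0, 0],
  hand=-1,
  squeeze=40,
)

```text
time_s: 3.95
position: [0.4154, 0.1139, 0.0511]
tool_rot: [[0.578, 0.312, 0.754], [-0.667, -0.352, 0.656], [0.47, -0.882, 0.004]]
ft_force: [-0.3, -0.8, -2.4]
grip_width: 0.0292
```

```bash
python3 - <<'E'
from plan import *
snap('wrist','wrist2')
plan(base(-.07)+ax*(.042-.011+.09),Rtool(yr,-ax),5)
E
```

```text
[[-0.6, -17.9, 0.3, -0.0, -0.002, 0.0], [-0.6, -18.0, 0.3, -0.0, -0.002, 0.0], [-0.6, -17.9, 0.3, -0.0, -0.001, 0.0], [-0.6, -18.0, 0.4, -0.0, -0.002, 0.001], [-0.6, -17.9, 0.3, -0.001, -0.001, 0.0]]
end [0.3869 0.1485 0.1288] max shift 18.0 turn deg 0.1
```

View pics/wrist2.png

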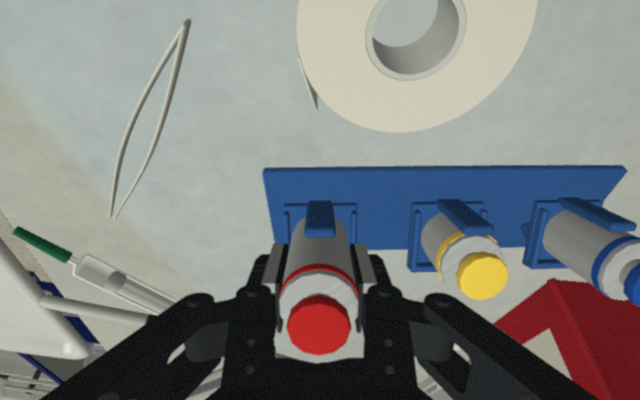

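Gripped at 29.2 mm. I lift it along its axis.

Call:
move_arm(
  targets=[-0.5, -18, 0, 0, -0.002, 0, -0.5, -18, 0, 0, -0.002, 0, -0.5, -18, 0, 0, -0.001, 0, -0.5, -18, 0, 0, -0.002, 0, -0.5, -18, 0, 0, -0.001, 0],
)

```text
time_s: 4.62
position: [0.3855, 0.1473, 0.1297]
tool_rot: [[0.584, 0.311, 0.75], [-0.662, -0.352, 0.661], [0.47, -0.883, 0.0]]
ft_force: [0.5, -0.5, -2.2]
grip_width: 0.0292
```

```bash
python3 - <<'E'
from plan import *
print('h_tcp',((np.array([.4154,.1139,.0511])-base(-.07))@ax).round(4))
s=env.observe();print(np.round(s['ft_force'],2),s['grip_width'])
snap('wrist','wrist3')
htcp=.034
Rp=Rtool(np.array([1.,0,0]),-zr)
via=np.array([.45,.02,.22])
Rv=Rtool(Ro.from_euler('z',22,degrees=True).as_matrix()@np.array([1.,0,0]),-zr)
p,R=plan(via,Rv,5)
p,R=plan(np.array([.515,-.077,.0976+htcp+.03]),Rp,5,p,R)
E
```

```text
h_tcp 0.0314
[ 0.45 -0.52 -2.17] 0.029165545439555646
[[32.8, -2.6, -7.3, -0.017, 0.066, 0.097], [32.8, -5.7, -5.1, -0.017, 0.067, 0.097], [32.4, -8.8, -3.1, -0.017, 0.066, 0.097], [31.6, -11.9, -1.2, -0.017, 0.067, 0.097], [30.2, -15.0, 0.7, -0.018, 0.066, 0.097]]
end [0.45 0.02 0.22] max shift 32.8 turn deg 6.8
[[22.9, 11.7, 4.8, 0.0, 0.077, -0.0], [22.4, 11.7, 6.5, 0.0, 0.077, -0.0], [21.8, 11.7, 8.2, 0.0, 0.077, -0.0], [21.2, 11.7, 9.9, 0.0, 0.077, -0.0], [20.3, 11.6, 11.6, 0.0, 0.076, -0.0]]
end [ 0.515  -0.077   0.1616] max shift 22.9 turn deg 4.4
```

View pics/wrist3.png

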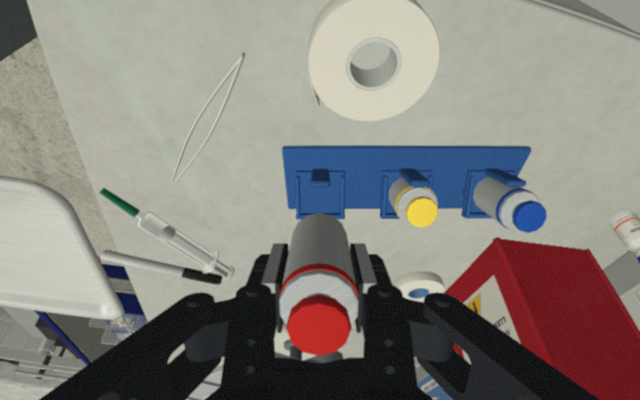

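The weight is held in line with the tool (wrist3, knob at (319,325)), with a 2.2 N load. I carry it upright to the left pan.

Call:
move_arm(
  targets=[33, -2.5, -7.5, -0.017, 0.066, 0.097, 33, -5.5, -5, -0.017, 0.067, 0.097, 32.5, -9, -3, -0.017, 0.066, 0.097, 31.5, -12, -1, -0.017, 0.067, 0.097, 30, -15, 0.5, -0.018, 0.066, 0.097],
)

```text
time_s: 5.3
position: [0.4507, 0.0179, 0.2186]
tool_rot: [[0.372, -0.004, 0.928], [-0.928, 0.002, 0.372], [-0.003, -1.0, -0.003]]
ft_force: [-0.2, 0.1, -1.9]
grip_width: 0.0291
```

Call:
move_arm(
  targets=[23, 11.5, 5, 0, 0.077, 0, 22.5, 11.5, 6.5, 0, 0.077, 0, 22, 11.5, 8, 0, 0.077, 0, 21, 11.5, 10, 0, 0.077, 0, 20, 11.5, 11.5, 0, 0.076, 0],
)

```text
time_s: 5.92
position: [0.5156, -0.0789, 0.1596]
tool_rot: [[-0.004, -0.003, 1.0], [-1.0, -0.001, -0.004], [0.001, -1.0, -0.003]]
ft_force: [-0.3, 0.3, -2.0]
grip_width: 0.0293
```

```bash
python3 - <<'E'
from plan import *
s=env.observe();print(np.round(s['position'],4),np.round(s['tool_rot'],3).tolist())
im=snap('scene','scene4');snap('top','top4');snap('wrist','wrist4')
px=im['pixels'];cv2.imwrite('pics/c4.png',cv2.resize(px[100:280,270:450,::-1],None,fx=3.3,fy=3.3,interpolation=cv2.INTER_CUBIC))
Rp=Rtool(np.array([1.,0,0]),-zr)
print(np.linalg.norm(Ro.from_matrix(np.array(s['tool_rot']).T@Rp).as_rotvec()))
plan(np.array([.515,-.077,.0976+.0314+.003]),Rp,5)
E
```

```text
[ 0.5156 -0.0789  0.1596] [[-0.004, -0.003, 1.0], [-1.0, -0.001, -0.004], [0.001, -1.0, -0.003]]
0.005143383047874135
[[-0.3, 5.5, -0.0, 0.001, -0.0, 0.0], [-0.3, 5.5, -0.0, 0.001, -0.0, 0.0], [-0.3, 5.5, -0.0, 0.001, -0.0, 0.0], [-0.3, 5.5, -0.1, 0.001, -0.001, 0.0], [-0.3, 5.5, -0.0, 0.001, -0.0, 0.001]]
end [ 0.515 -0.077  0.132] max shift 5.5 turn deg 0.1
```

View pics/c4.png

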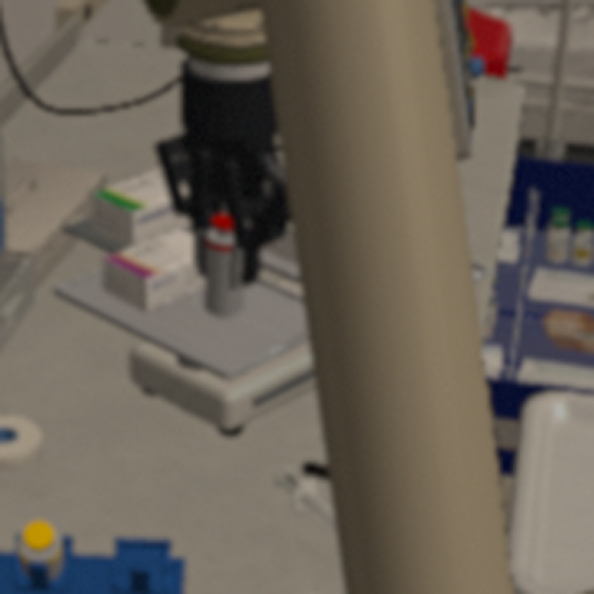

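View pics/wrist4.png

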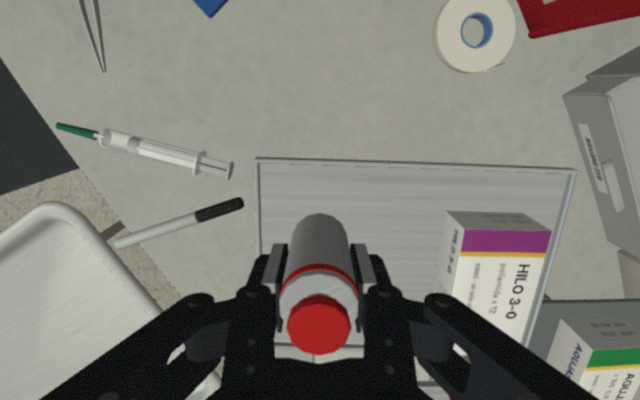

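The weight hangs over the free near half of the left pan, clear of the carton. I lower it.

Call:
move_arm(
  targets=[-0.3, 5.5, 0, 0.001, 0, 0, -0.3, 5.5, 0, 0.001, 0, 0, -0.3, 5.5, 0, 0.001, 0, 0, -0.3, 5.5, 0, 0.001, 0, 0, -0.3, 5.5, 0, 0, 0, 0],
)

```text
time_s: 6.7
position: [0.5154, -0.0763, 0.1328]
tool_rot: [[-0.0, 0.002, 1.0], [-1.0, -0.001, -0.0], [0.001, -1.0, 0.002]]
ft_force: [-0.3, -0.3, -2.7]
grip_width: 0.0289
```

Call:
move_arm(
  targets=[0, 1, 0, 0, 0, 0, 0, 1, 0, 0, 0, 0, 0, 1, 0, 0, 0, 0, 0, 1, 0, 0, 0, 0, 0, 0, 0, 0, 0, 0],
)

```text
time_s: 7.32
position: [0.5155, -0.0764, 0.1291]
tool_rot: [[-0.001, 0.002, 1.0], [-1.0, -0.001, -0.001], [0.001, -1.0, 0.002]]
ft_force: [0.3, 0.6, -1.8]
grip_width: 0.0291
```

Call:
move_arm(
  targets=[0, 1.5, 0, 0, 0, 0, 0, 1.5, 0, 0, 0, 0, 0, 1, 0, 0, 0, 0, 0, 0, 0, 0, 0, 0, 0, 0, 0, 0, 0, 0],
)

```text
time_s: 7.95
position: [0.5155, -0.0764, 0.1252]
tool_rot: [[-0.001, 0.002, 1.0], [-1.0, -0.001, -0.001], [0.001, -1.0, 0.002]]
ft_force: [1.1, -0.1, -1.0]
grip_width: 0.0289
```

Contact: the load is easing. I push on until the pan carries all of it.

Call:
move_arm(
  targets=[0, 1.5, 0, 0, 0, 0, 0, 1.5, 0, 0, 0, 0, 0, 1, 0, 0, 0, 0, 0, 0, 0, 0, 0, 0, 0, 0, 0, 0, 0, 0],
)

```text
time_s: 8.57
position: [0.5155, -0.0765, 0.1212]
tool_rot: [[-0.001, 0.002, 1.0], [-1.0, -0.001, -0.001], [0.001, -1.0, 0.002]]
ft_force: [0.3, -0.4, 0.7]
grip_width: 0.0291
```

```bash
python3 - <<'E'
from h import *
im=snap('top','top5');L=load('top0')
for n,(x0,y0,x1,y1) in dict(L=(318,185,330,230),R=(440,205,464,232)).items():
    g=np.mgrid[x0:x1,y0:y1].reshape(2,-1).T
    for i in(L,im):
        Q=depthpts(i,g);print(n,np.median(Q[:,2]).round(4))
print(np.round([env.observe()['ft_force'] for _ in range(3)],2))
px=im['pixels'];cv2.imwrite('pics/c5.png',cv2.resize(px[130:270,300:480,::-1],None,fx=4.2,fy=4.2,interpolation=cv2.INTER_CUBIC))
E
```

```text
L 0.0975
L 0.4102
R 0.0742
R 0.0817
[[ 0.42 -1.02  0.45]
 [ 0.42 -1.02  0.45]
 [ 0.42 -1.02  0.45]]
```

View pics/c5.png

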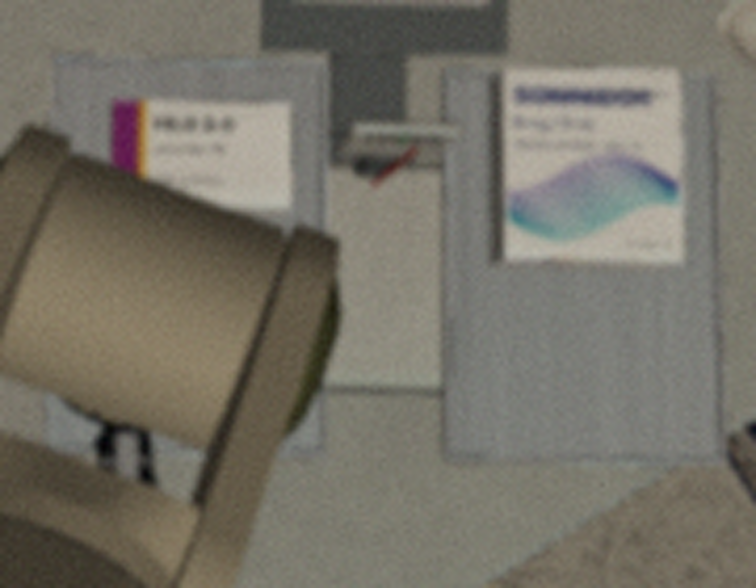

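The right pan has risen 7.5 mm (the balance point for 200 g is 8 mm) and the wrist load is about 0. I release.

Call:
move_arm(
  targets=[0, 0, 0, 0, 0, 0, 0, 0, 0, 0, 0, 0, 0, 0, 0, 0, 0, 0, 0, 0, 0, 0, 0, 0, 0, 0, 0, 0, 0, 0],
  hand=0.1,
)

```text
time_s: 9.25
position: [0.5155, -0.0764, 0.1211]
tool_rot: [[-0.001, 0.002, 1.0], [-1.0, -0.001, -0.001], [0.001, -1.0, 0.002]]
ft_force: [0.0, -0.6, 1.2]
grip_width: 0.0473
```

Call:
move_arm(
  targets=[0, -6, 0, 0, 0, 0, 0, -14, 0, 0, 0, 0, 0, -25, 0, 0, 0, 0, 0, -30, 0, 0, 0, 0, 0, -30, 0, 0, 0, 0],
)

```text
time_s: 9.88
position: [0.5153, -0.0763, 0.2282]
tool_rot: [[-0.001, 0.003, 1.0], [-1.0, -0.001, -0.001], [0.001, -1.0, 0.003]]
ft_force: [0.1, -0.3, 0.3]
grip_width: 0.047
```

```bash
python3 - <<'E'
from plan import *
s=env.observe();print(np.round(s['position'],4),s['time_s'],s['grip_width'])
snap('wrist','wrist6')
Rh=Rtool(yr,-ax)
Rv=Rtool(Ro.from_euler('z',22,degrees=True).as_matrix()@np.array([1.,0,0]),-ax*.5-zr*.5)
p,R=plan(np.array([.50,.06,.22]),Rv,5)
p,R=plan(base(.07)+ax*(.036-.011+.09),Rh,5,p,R)
E
```

```text
[ 0.5153 -0.0763  0.2282] 9.875 0.04697788248127529
[[-27.4, 2.3, -3.3, 0.023, -0.078, -0.041], [-27.6, 1.1, -1.2, 0.023, -0.079, -0.042], [-27.6, -0.1, 0.9, 0.023, -0.078, -0.041], [-27.5, -1.1, 3.1, 0.023, -0.079, -0.042], [-27.0, -2.2, 5.2, 0.023, -0.078, -0.041]]
end [0.5  0.06 0.22] max shift 27.6 turn deg 5.3
[[-37.2, 12.0, 11.3, 0.008, -0.066, -0.048], [-36.9, 10.4, 13.7, 0.008, -0.065, -0.049], [-36.4, 8.7, 16.0, 0.008, -0.066, -0.048], [-35.6, 7.1, 18.3, 0.008, -0.065, -0.049], [-34.7, 5.4, 20.6, 0.009, -0.066, -0.048]]
end [0.4938 0.239  0.1236] max shift 37.2 turn deg 4.7
```

View pics/wrist6.png

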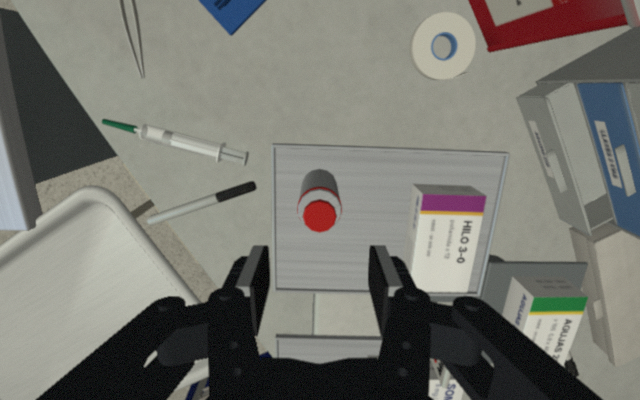

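The 200 g stands upright on the left pan (knob at (319,215)). On to the 100 g weight.

Call:
move_arm(
  targets=[-27.5, 2, -3, 0.023, -0.078, -0.041, -27.5, 1, -1, 0.023, -0.079, -0.042, -27.5, 0, 1, 0.023, -0.078, -0.041, -27.5, -1, 3, 0.023, -0.079, -0.042, -27, -2, 5, 0.023, -0.078, -0.041],
  hand=0.2,
)

```text
time_s: 10.55
position: [0.499, 0.0611, 0.2155]
tool_rot: [[0.368, 0.155, 0.917], [-0.902, -0.18, 0.392], [0.226, -0.971, 0.074]]
ft_force: [0.6, -0.7, 0.0]
grip_width: 0.0511
```

Call:
move_arm(
  targets=[-37, 12, 11.5, 0.008, -0.066, -0.048, -37, 10.5, 13.5, 0.008, -0.065, -0.049, -36.5, 8.5, 16, 0.008, -0.066, -0.048, -35.5, 7, 18.5, 0.008, -0.065, -0.049, -34.5, 5.5, 20.5, 0.009, -0.066, -0.048],
)

```text
time_s: 11.18
position: [0.4927, 0.2408, 0.1193]
tool_rot: [[0.588, 0.307, 0.749], [-0.662, -0.35, 0.663], [0.465, -0.885, -0.002]]
ft_force: [0.5, -0.9, -0.3]
grip_width: 0.0512
```

```bash
python3 - <<'E'
from knob import *
s=env.observe();print(np.round(s['position'],4),s['time_s'],s['grip_width'],np.round(s['ft_force'],1))
snap('wrist','wrist7');knobs('wrist7')
plan(base(.07)+ax*(.036-.011),Rtool(yr,-ax),5)
E
```

```text
[0.4927 0.2408 0.1193] 11.175 0.05121131213438711 [ 0.5 -0.9 -0.3]
100 area 810 hmed 0.0574 circ 317.2 228.1 16.4 pred [316.7 230.6] err rack y 0.33 perp x -1.67
50 area 705 hmed 0.0452 circ 212.5 222.0 15.7 pred [210.5 222.9] err rack y 1.43 perp x -0.66
200 none
[[1.7, 17.2, -0.2, 0.0, 0.002, -0.001], [1.7, 17.3, -0.2, 0.0, 0.002, -0.001], [1.7, 17.2, -0.2, 0.001, 0.002, -0.001], [1.7, 17.3, -0.3, 0.0, 0.002, -0.001], [1.7, 17.2, -0.2, 0.001, 0.001, -0.002]]
end [0.5217 0.2073 0.0441] max shift 17.3 turn deg 0.1
```

View pics/wrist7.png

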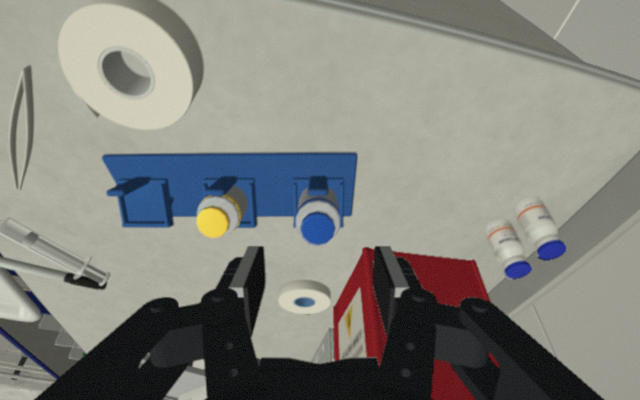

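The 100 g is centred (blue knob at (317,228)). The bin is clear by about 7 cm.

Call:
move_arm(
  targets=[1.5, 17, -0.1, 0, 0.002, -0.001, 1.5, 17.5, -0.1, 0, 0.002, -0.001, 1.5, 17, -0.1, 0, 0.002, -0.001, 1.5, 17.5, -0.1, 0, 0.002, -0.001, 1.5, 17, -0.1, 0, 0.001, -0.002],
)

```text
time_s: 11.85
position: [0.5232, 0.2034, 0.0455]
tool_rot: [[0.578, 0.308, 0.755], [-0.668, -0.353, 0.655], [0.469, -0.883, 0.001]]
ft_force: [-0.1, -0.4, 0.0]
grip_width: 0.0513
```

Call:
move_arm(
  targets=[0, 0, 0, 0, 0, 0, 0, 0, 0, 0, 0, 0, 0, 0, 0, 0, 0, 0, 0, 0, 0, 0, 0, 0, 0, 0, 0, 0, 0, 0],
  hand=-1,
)

```text
time_s: 12.48
position: [0.5227, 0.204, 0.0464]
tool_rot: [[0.579, 0.308, 0.755], [-0.668, -0.353, 0.656], [0.468, -0.884, 0.001]]
ft_force: [-0.8, -0.1, -1.8]
grip_width: 0.0288
```

```bash
python3 - <<'E'
from plan import *
s=env.observe();print('h_tcp',((np.array(s['position'])-base(.07))@ax).round(4),s['grip_width'])
plan(base(.07)+ax*(.036-.011+.08),Rtool(yr,-ax),5)
E
```

```text
h_tcp 0.0256 0.028793867878453512
[[-0.8, -15.9, 0.2, 0.001, -0.001, -0.0], [-0.8, -15.9, 0.3, 0.0, -0.002, -0.0], [-0.7, -15.9, 0.3, 0.001, -0.001, -0.0], [-0.8, -15.8, 0.3, 0.0, -0.002, -0.001], [-0.7, -15.9, 0.2, 0.001, -0.001, -0.0]]
end [0.4969 0.2354 0.1147] max shift 15.9 turn deg 0.1
```

Call:
move_arm(
  targets=[-0.7, -16, 0, 0, -0.001, 0, -0.7, -16, 0, 0, -0.002, 0, -0.7, -16, 0, 0, -0.001, 0, -0.7, -16, 0, 0, -0.002, 0, -0.7, -16, 0, 0, -0.001, 0],
)

```text
time_s: 13.1
position: [0.4955, 0.2351, 0.1162]
tool_rot: [[0.584, 0.308, 0.751], [-0.663, -0.353, 0.66], [0.468, -0.884, -0.002]]
ft_force: [-0.5, -0.3, -1.0]
grip_width: 0.0285
```

```bash
python3 - <<'E'
from plan import *
s=env.observe();print(np.round(s['ft_force'],2),s['grip_width']);snap('wrist','wrist8')
Rp=Rtool(np.array([1.,0,0]),-zr)
Rv=Rtool(Ro.from_euler('z',25,degrees=True).as_matrix()@np.array([1.,0,0]),-zr)
p,R=plan(np.array([.47,.08,.24]),Rv,5)
p,R=plan(np.array([.515,-.147,.24]),Rp,5,p,R)
E
```

```text
[-0.46 -0.28 -0.99] 0.028508839090318993
[[29.1, -12.2, -24.5, -0.014, 0.056, 0.097], [29.2, -14.7, -23.0, -0.014, 0.056, 0.097], [28.8, -17.2, -21.6, -0.014, 0.056, 0.097], [28.2, -19.7, -20.3, -0.014, 0.056, 0.097], [27.4, -22.1, -18.9, -0.014, 0.056, 0.097]]
end [0.4701 0.08   0.24  ] max shift 29.2 turn deg 6.5
[[44.9, -0.0, -11.0, 0.0, 0.087, -0.0], [45.7, -0.0, -7.1, 0.0, 0.087, -0.0], [46.2, -0.0, -3.1, 0.0, 0.087, -0.0], [46.3, -0.0, 0.9, 0.0, 0.088, -0.0], [46.0, -0.1, 5.0, 0.0, 0.087, -0.0]]
end [ 0.515 -0.147  0.24 ] max shift 46.3 turn deg 5.0
```

View pics/wrist8.png

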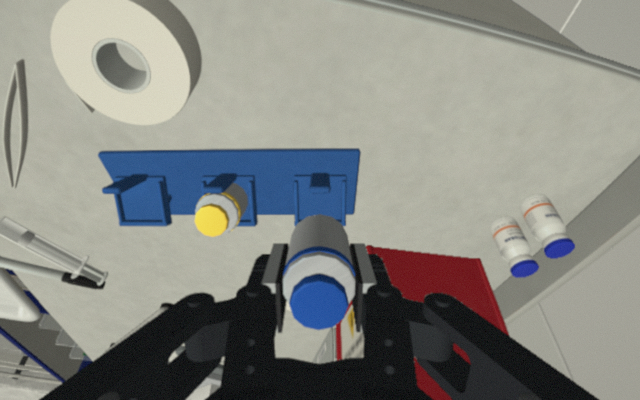

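The 100 g weight is out and straight in the jaws (knob at (319,300)). I carry it to the pan.

Call:
move_arm(
  targets=[29, -12, -24.5, -0.014, 0.056, 0.097, 29, -14.5, -23, -0.014, 0.056, 0.097, 29, -17, -21.5, -0.014, 0.056, 0.097, 28, -20, -20, -0.014, 0.056, 0.097, 27.5, -22, -19, -0.014, 0.056, 0.097],
)

```text
time_s: 13.78
position: [0.4704, 0.0782, 0.2384]
tool_rot: [[0.421, -0.004, 0.907], [-0.907, 0.002, 0.421], [-0.003, -1.0, -0.002]]
ft_force: [1.1, 0.2, -0.4]
grip_width: 0.0287
```

Call:
move_arm(
  targets=[45, 0, -11, 0, 0.087, 0, 45.5, 0, -7, 0, 0.087, 0, 46, 0, -3, 0, 0.087, 0, 46.5, 0, 1, 0, 0.088, 0, 46, 0, 5, 0, 0.087, 0],
)

```text
time_s: 14.4
position: [0.5157, -0.1493, 0.2374]
tool_rot: [[-0.004, -0.003, 1.0], [-1.0, -0.001, -0.004], [0.001, -1.0, -0.003]]
ft_force: [0.6, 0.5, -1.4]
grip_width: 0.0289
```

```bash
python3 - <<'E'
from plan import *
s=env.observe();print(np.round(s['position'],4),np.round(s['ft_force'],2))
im=snap('wrist','wrist9')
Rp=Rtool(np.array([1.,0,0]),-zr)
p,R=plan(np.array([.515,-.147,.0896+.0256+.004]),Rp,10)
px=im['pixels']
g=np.mgrid[300:420,100:130].reshape(2,-1).T
print(np.median(depthpts(im,g),0))
E
```

```text
[ 0.5157 -0.1493  0.2374] [ 0.64  0.53 -1.38]
[[-0.8, 11.8, -0.1, 0.0, -0.001, 0.0], [-0.8, 11.8, -0.1, 0.0, -0.001, 0.0], [-0.7, 11.8, -0.1, 0.0, -0.001, 0.0], [-0.8, 11.8, -0.2, 0.0, -0.001, 0.0], [-0.7, 11.8, -0.1, 0.0, -0.001, 0.001]]
[[-0.7, 11.7, -0.2, 0.0, -0.001, 0.0], [-0.8, 11.8, -0.1, 0.001, -0.001, 0.001], [-0.7, 11.7, -0.2, 0.0, -0.001, 0.0], [-0.7, 11.8, -0.2, 0.001, -0.001, 0.001], [-0.8, 11.7, -0.1, 0.0, -0.001, 0.0]]
end [ 0.515  -0.147   0.1192] max shift 11.8 turn deg 0.1
[ 0.54966508 -0.08751927  0.08923495]
```

View pics/wrist9.png

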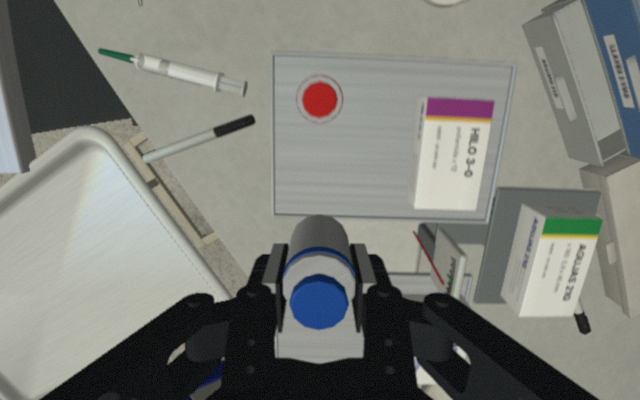

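```bash
python3 - <<'E'
from plan import *
im=load('wrist9')
print(onplane(im,[[274,53],[274,213],[516,66],[400,217]],.092).round(3).tolist())
print('knob200',onplane(im,[[320,99]],.166).round(3),'carton near edge',onplane(im,[[427,98],[415,208]],.12).round(3).tolist())
E
```

```text
[[0.481, -0.041, 0.092], [0.475, -0.175, 0.092], [0.676, -0.049, 0.092], [0.589, -0.179, 0.092]]
knob200 [[ 0.517 -0.075  0.166]] carton near edge [[0.596, -0.075, 0.12], [0.594, -0.161, 0.12]]
```

```bash
python3 - <<'E'
from plan import *
s=env.observe();print(np.round(s['position'],4),np.round(s['qvel'],3))
Rp=Rtool(np.array([1.,0,0]),-zr)
p,R=plan(np.array([.515,-.145,.0896+.0256+.004]),Rp,10)
E
```

```text
[ 0.5166 -0.1542  0.2369] [ 3.547 -1.465  4.021  0.545 -0.868 -1.259]
[[-1.0, 11.8, -0.1, 0.0, -0.001, 0.0], [-1.0, 11.8, -0.1, 0.0, -0.001, 0.0], [-0.9, 11.8, -0.2, 0.0, -0.001, 0.0], [-1.0, 11.8, -0.1, 0.0, -0.001, 0.0], [-0.9, 11.8, -0.1, 0.0, -0.001, 0.001]]
[[-0.9, 11.7, -0.2, 0.0, -0.001, 0.0], [-1.0, 11.8, -0.1, 0.001, -0.001, 0.001], [-0.9, 11.7, -0.2, 0.0, -0.001, 0.0], [-0.9, 11.8, -0.2, 0.001, -0.001, 0.001], [-1.0, 11.7, -0.1, 0.0, -0.001, 0.0]]
end [ 0.515  -0.145   0.1192] max shift 11.8 turn deg 0.1
```

Call:
move_arm(
  targets=[-0.5, 12, 0, 0, 0, 0, -0.5, 12, 0, 0, 0, 0, -0.5, 12, 0, 0, 0, 0, -0.5, 12, 0, 0, 0, 0, -0.5, 12, 0, 0, 0, 0],
)

```text
time_s: 15.08
position: [0.5155, -0.1451, 0.1764]
tool_rot: [[-0.0, -0.003, 1.0], [-1.0, -0.001, -0.0], [0.001, -1.0, -0.003]]
ft_force: [1.3, -1.2, -1.1]
grip_width: 0.0291
```

```bash
python3 - <<'E'
from plan import *
s=env.observe();print(np.round(s['position'],4),np.round(s['qvel'],3))
Rp=Rtool(np.array([1.,0,0]),-zr)
p,R=plan(np.array([.515,-.145,.0893+.0256+.004]),Rp,5)
E
```

```text
[ 0.5155 -0.1451  0.1764] [  0.199   5.349   8.539  -0.053 -14.035   0.386]
[[-0.0, 11.5, -0.1, 0.001, -0.0, 0.0], [-0.0, 11.5, -0.1, 0.0, -0.0, 0.0], [-0.0, 11.5, -0.1, 0.001, -0.0, 0.0], [-0.1, 11.5, -0.1, 0.0, -0.0, 0.0], [-0.0, 11.5, -0.0, 0.001, -0.0, 0.001]]
end [ 0.515  -0.145   0.1189] max shift 11.5 turn deg 0.1
```

Call:
move_arm(
  targets=[0, 14, 0, 0, 0, 0, 0, 14, 0, 0, 0, 0, 0, 12, 0, 0, 0, 0, 0, 8, 0, 0, 0, 0, 0, 5, 0, 0, 0, 0],
)

```text
time_s: 15.7
position: [0.5154, -0.1456, 0.1239]
tool_rot: [[-0.001, -0.003, 1.0], [-1.0, -0.001, -0.001], [0.001, -1.0, -0.003]]
ft_force: [-0.3, 0.6, 0.2]
grip_width: 0.0289
```

Call:
move_arm(
  targets=[0, 1.5, 0, 0, 0, 0, 0, 1.5, 0, 0, 0, 0, 0, 1, 0, 0, 0, 0, 0, 0, 0, 0, 0, 0, 0, 0, 0, 0, 0, 0],
)

```text
time_s: 16.32
position: [0.5154, -0.1455, 0.1204]
tool_rot: [[-0.001, -0.002, 1.0], [-1.0, -0.001, -0.001], [0.001, -1.0, -0.002]]
ft_force: [-0.4, -0.7, -0.5]
grip_width: 0.0286
```

Call:
move_arm(
  targets=[0, 1.5, 0, 0, 0, 0, 0, 1.5, 0, 0, 0, 0, 0, 1, 0, 0, 0, 0, 0, 1, 0, 0, 0, 0, 0, 0, 0, 0, 0, 0],
)

```text
time_s: 16.95
position: [0.5154, -0.1455, 0.1152]
tool_rot: [[-0.001, -0.003, 1.0], [-1.0, -0.001, -0.001], [0.001, -1.0, -0.003]]
ft_force: [-0.3, -0.2, -0.4]
grip_width: 0.0288
```

Call:
move_arm(
  targets=[0, 1, 0, 0, 0, 0, 0, 1, 0, 0, 0, 0, 0, 1, 0, 0, 0, 0, 0, 1, 0, 0, 0, 0, 0, 0, 0, 0, 0, 0],
)

```text
time_s: 17.58
position: [0.5154, -0.1456, 0.1113]
tool_rot: [[-0.001, -0.003, 1.0], [-1.0, -0.001, -0.001], [0.001, -1.0, -0.003]]
ft_force: [0.3, -0.5, -1.0]
grip_width: 0.0288
```

```bash
cat > pans.py <<'E'
from h import *
import sys
tag=sys.argv[1];im=snap('top',tag);print('t',im['state']['time_s'],'ft',np.round(im['state']['ft_force'],2),np.round(im['state']['position'],4))
for n,(x0,y0,x1,y1) in dict(L=(316,195,372,234),R=(440,205,464,232)).items():
    g=np.mgrid[x0:x1,y0:y1].reshape(2,-1).T
    Q=depthpts(im,g);k=(Q[:,2]>.06)&(Q[:,2]<.105);print(n,k.sum(),np.median(Q[k][:,2]).round(4))
px=im['pixels'];cv2.imwrite(f'pics/{tag}c.png',cv2.resize(px[130:270,300:480,::-1],None,fx=4.2,fy=4.2,interpolation=cv2.INTER_CUBIC))
E
python3 pans.py top10
```

```text
t 17.575 ft [ 0.3  -0.46 -1.01] [ 0.5154 -0.1456  0.1113]
L 496 0.0864
R 646 0.0851
```

The right pan is at 85.1 mm, against a level mean of about 86 mm, so I lower 1 mm more and release.

Call:
move_arm(
  targets=[0, 0.5, 0, 0, 0, 0, 0, 0.5, 0, 0, 0, 0, 0, 0, 0, 0, 0, 0, 0, 0, 0, 0, 0, 0, 0, 0, 0, 0, 0, 0],
)

```text
time_s: 18.25
position: [0.5154, -0.1456, 0.1103]
tool_rot: [[-0.001, -0.003, 1.0], [-1.0, -0.001, -0.001], [0.001, -1.0, -0.003]]
ft_force: [1.0, 0.6, -0.6]
grip_width: 0.029
```

Call:
move_arm(
  targets=[0, 0, 0, 0, 0, 0, 0, 0, 0, 0, 0, 0, 0, 0, 0, 0, 0, 0, 0, 0, 0, 0, 0, 0, 0, 0, 0, 0, 0, 0],
  hand=0.1,
)

```text
time_s: 18.88
position: [0.5154, -0.1455, 0.1103]
tool_rot: [[-0.001, -0.003, 1.0], [-1.0, -0.001, -0.001], [0.001, -1.0, -0.003]]
ft_force: [-0.4, 0.2, -0.1]
grip_width: 0.0468
```

Call:
move_arm(
  targets=[0, -6, 0, 0, 0, 0, 0, -14, 0, 0, 0, 0, 0, -25, 0, 0, 0, 0, 0, -30, 0, 0, 0, 0, 0, -30, 0, 0, 0, 0],
)

```text
time_s: 19.5
position: [0.5156, -0.1454, 0.2174]
tool_rot: [[-0.001, -0.002, 1.0], [-1.0, -0.001, -0.001], [0.001, -1.0, -0.002]]
ft_force: [0.0, 0.1, -0.8]
grip_width: 0.0471
```

```bash
python3 - <<'E'
from h import *
snap('wrist','wrist11')
E
```

```text
(no output)
```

View pics/wrist11.png

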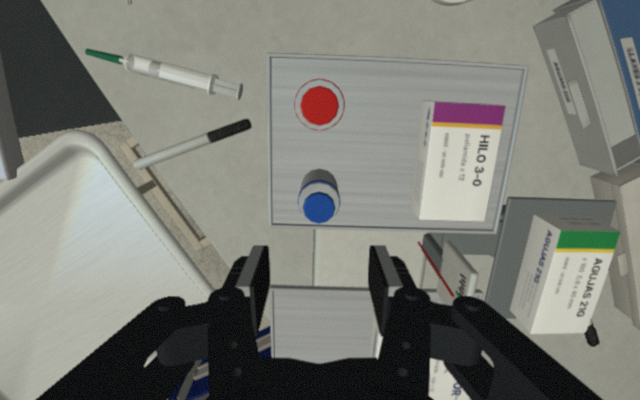

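Call:
move_arm(
  targets=[0, -30, 0, 0, 0, 0, 0, -30, -30, 0, 0, 0, 0, -10, -50, 0, 0, 0, 0, 0, -50, 0, 0, 0, 0, 0, -40, 0, 0, 0],
)

```text
time_s: 20.18
position: [0.3441, -0.1448, 0.2866]
tool_rot: [[-0.001, -0.001, 1.0], [-1.0, -0.002, -0.001], [0.002, -1.0, -0.001]]
ft_force: [0.7, -0.6, 1.2]
grip_width: 0.0468
```

Call:
move_arm(
  targets=[50, 0, 0, 0, 0, 0, 50, 0, 0, 0, 0, 0, 40, 0, 0, 0, 0, 0, 0, 0, 0, 0, 0, 0, 0, 0, 0, 0, 0, 0],
)

```text
time_s: 20.8
position: [0.3456, -0.2845, 0.2863]
tool_rot: [[-0.001, -0.002, 1.0], [-1.0, -0.001, -0.001], [0.001, -1.0, -0.002]]
ft_force: [-0.0, -0.4, 0.1]
grip_width: 0.0471
```

```bash
python3 pans.py top12; python3 - <<'E'
from h import *
im=snap('wrist','wrist12');im=snap('scene','scene12');px=im['pixels'];cv2.imwrite('pics/c12.png',cv2.resize(px[130:300,230:430,::-1],None,fx=3.5,fy=3.5,interpolation=cv2.INTER_CUBIC))
E
```

```text
t 20.8 ft [-0.03 -0.42  0.08] [ 0.3456 -0.2845  0.2863]
L 1785 0.0859
R 644 0.0859
```

View pics/top12c.png

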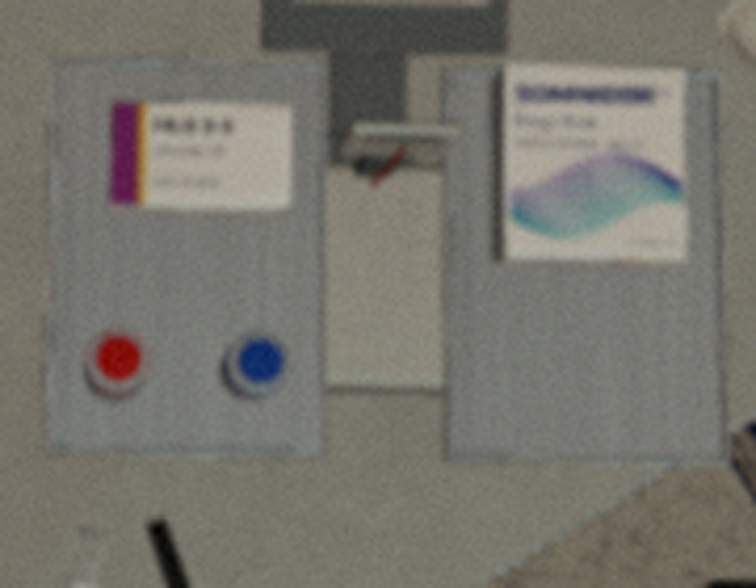

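View pics/c12.png

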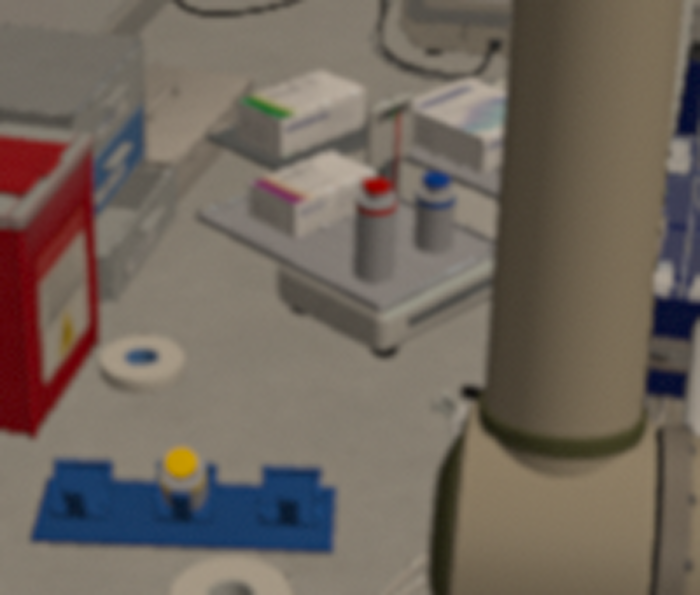

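Both pans read 85.9 mm, so the beam is level. The red weight (crop 118,357) and the blue weight (crop 260,360) stand upright on the left pan. The yellow one is still in its slot, the cartons look unmoved, and the gripper is clear. I hand in.

```bash
python3 -c "
from rig import env
print(env.close_job())"
```

```text
the job is handed in; nothing more can be done
None
```

The lighter carton is the purple-ended small one on the left pan, and it falls short by 300 g. I stood the 200 g and 100 g weights upright on that pan, left the 50 g in its rack slot, and handed the job in at about 21 s.

**Before:** the left pan floor was at 97.6 mm and the right at 74.4 mm, about ±11.6 mm. That matches 300 g (±12 mm), not 150 g (±6 mm).

**Last checks:**
- **Level:** the top-camera depth gave both pans at 85.9 mm. I did not zoom in on the dial needle.
- **Weights and cartons:** the pictures show both weights upright, the 50 g in its slot and the cartons apparently unmoved. I judged these by eye and did not measure the angles or shifts.
- **Gripper:** it was about 20 cm above the pans' level and about 13 cm in front of them, with only sensor noise on the wrist force.

**Disagreements:** my first rack position from the top view was about 4 mm off against the wrist camera, so I corrected it before gripping. During the 100 g placing the wrist force was too noisy to show contact clearly, so I went by the pan heights instead. No check failed.

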